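# Refit the return spring of the shop's bag sealer

## Task

The bag sealer on the shop counter has its rear cover off and its return spring lies loose beside it. Pick up the spring, put its hook sideways through the hole in the steel ear above the arm's pivot and, hook first, draw the spring back so that the arm swings up against its stop; then drop the spring's eye over the headed stud at the rear so that it sits under the head, and let go, leaving the spring taut and the arm standing open. Work gently: the spring is spoilt if drawn out more than 30 mm beyond its free length, neither hook nor eye may be forced against the sealer (25 N at most), and the cover, screwdriver, mug and jar stay where they are.

Things in the scene. Friction and masses are not known exactly. Their poses are not given: they have to be found in the camera images.
- sealer: Hand-lever bag sealer fixed to the counter, 460 x 76 mm: grey front housing, 46 mm high, under an aluminium press arm; bare steel rear deck, top 20 mm above the counter, reaching 180 mm behind the pivot. Origin on the counter right under the arm's pivot; x points to its rear (pivot to stud), y to the left of that, z up.
- press_arm: The sealer's hinged arm, 0.17 kg, 285 mm long, pointing to the sealer's -x, with a black handle. Origin on its pivot (35 mm above the counter, pin along the sealer's y). It starts lying down, axes parallel to the sealer's, and swings up freely by 0.44 rad to its stop, its z axis then leaning to the rear; unsprung it falls shut. Lifting it by the ear takes a 4 to 7 N pull to the rear.
- hole (a point): Centre of the 7.5 mm round hole in the arm's ear, an upright steel plate over the pivot, 4 mm thick, 19 mm wide along the sealer's x, its top edge 9.5 mm above the hole. The hole's axis lies along the sealer's y, chamfered on the +y side. In the sealer's frame the hole is at (-8.7, 0, 74) mm with the arm down and (8.7, 0, 74) mm with the arm up.
- stud: Upright steel stud on the rear deck, at (150, 0, 74) mm in the sealer's frame; axes parallel to the sealer's. Origin on its axis at the middle of the neck. Neck 7.5 mm in diameter, 5 mm up and down from the origin; below it a shoulder 16 mm in diameter; above it a flat head 11 mm in diameter with its edge broken by 1 mm, its top 9.5 mm above the origin.
- spring: Loose steel tension spring, 0.09 kg, 18 mm thick, lying on the counter; it stays straight. Origin on its axis (9 mm up as it lies) at the hook's bearing point; x runs along it to the eye, z up. Coil from x = 18.5 to 70 mm; hook point to eye centre 115 mm when free. Opens at 5 N, then 0.45 N per mm. Seated it is 20 mm longer, over the stud's head 24 mm (16 N); grip and robot give some mm then.
- hook_tip (a point): Tip of the spring's hook, at y = -12.5 mm in the spring's frame. The hook, of 4 mm wire, lies level: from the coil it runs forward along y = +8.5 mm and crosses to the tip along x = 0. It goes through the ear by moving to the spring's -y, so from the ear's +y side; the plate then stands in the gap between the hook and the coil.
- block (a point): Middle of the spring's square end block, 85 mm from the hook point: 18 mm wide and high, 30 mm long (x = 70 to 100 mm), flat sides upright. The place to grip the spring; it moves with the eye.
- eye (a point): Centre of the spring's eye, 30 mm beyond the middle of the block: a level ring of 4 mm wire, 14.5 mm clear inside, 23 mm outside.
- cover: The sealer's rear cover, a grey sheet-metal hood 165 x 80 x 51 mm standing on the counter; bystander. Origin under its middle, x along its length.
- driver: Screwdriver lying on the counter, 180 mm long, along its x axis, handle to -x; bystander. Origin under its middle.
- mug: Enamel mug, 80 mm in diameter and high, handle at +y; bystander. Origin under its middle.
- jar: Closed jar, 68 mm in diameter, 100 mm high; bystander. Origin under its middle.
Things that resemble listed ones, but are neither listed nor needed, are in the scene too. Several things have the shape of the spring; the one meant has the colours described above.

How it is judged:
On the way, in this order (a step that is already met when the one before it is completed fails the run):
1. the hook is through the hole of the ear, the eye not yet at the stud (distance between spring and hole below 0.007 m and horizontal distance between eye and stud above 0.015 m), for 0.2 s.
2. the arm is up at its stop with the hook in the hole (distance between spring and hole below 0.007 m and angle between press_arm's own z axis and vertical above 0.4 rad), for 0.1 s.
At the end, for the whole second after the job is handed in: The hook sits through the ear's hole (its bearing point within 7 mm of the hole's centre), the eye sits round the stud's neck under the head (within 7 mm of its axis and 5 mm of the neck's middle in height), the arm stands open at its stop (over 0.40 rad), all at rest and let go (all of step 2 and horizontal distance between eye and stud below 0.007 m and z of eye in the frame of stud between -0.005 and 0.005 m and linear speed of spring below 0.02 m/s); the robot touches nothing.
It fails at once if the spring is overstretched: drawn out by more than 30 mm (distance between spring and eye above 0.145 m).
It fails at once if the spring is forced against the arm or its ear with more than 25 N (contact force between spring and press_arm above 25 N).
It fails at once if the spring is forced against the stud with more than 25 N (contact force between spring and stud above 25 N).
It fails at once if the cover, screwdriver, mug or jar is shoved by more than 30 mm (distance of any of cover, driver, mug, jar from where it was at the start of the episode above 0.03 m).
It also fails if it takes over 54 s, if anything falls off the work surface, if the arm or the gripper's body presses on something with over 40 N, if the wrist force passes 120 N, or if a joint passes its speed limit or range.

## Robot

A 7-joint arm with a two-finger parallel gripper is mounted at the origin on the work surface. World frame = base frame: x ahead of the robot, y to its left, z up, the work surface at z = 0. Lengths are in m, angles in rad, forces in N, time in s.
With the tool pointing down it reaches from about 0.4 to 0.875 m from the base axis. Payload 6.5 kg.
Tool frame: the origin (TCP) lies midway between the tips of the shut fingers; the grasp point (between the pads) lies 19 mm behind it; z points along the fingers, y is the direction in which the jaws open and shut (so a half turn about z gives the same grasp; the last joint's range is limited). The gripper opens to 88 mm and grips with 3 to 60 N. Pads are 18 mm wide; open, the fingers measure 123 mm over their backs; the gripper's body (75 mm by 187 mm) begins 45 mm behind the grasp point.
Start: joints at [1.043, 0.536, -0.004, 1.538, 0.003, 1.067, -0.071], TCP at [0.29, -0.582, 0.239] pointing down, gripper open.
Joint ranges: [-2.7, 2.7], [-0.37, 2.16], [-1.27, 1.26], [0.24, 2.4], [-1.31, 4.45], [0.19, 1.91], [-2.76, 2.76]. Speed limits (rad/s): [2.39, 2.39, 3.14, 3.14, 3.14, 3.14, 3.14].

## Interface

Orientations are given as a 3x3 rotation matrix whose columns are the frame's x, y, z axes.
In Python, from station import robot, optics gives the robot as it stands.
- The arm moves only by the tool send_rows, never from a script. Its argument "plan" is a list of rows, each a list of 3 entries, a list of its own where there are three numbers: the finger opening in m, from 0 to 0.0881, then the shift along the tool's x, y, z in m, then the turn, a rotation vector about the tool's x, y, z in rad. A call has 1 to 10 rows; each row is the pose to reach, as a shift and turn from the pose measured when the call began, along the tool's axes at that moment; what a row does not reach only later rows make up. A row lasts 1/10 s, in which the tool goes at most 50 mm and 8.59 degrees, less where a joint would pass 70% of its speed; a pose out of reach is approached as far as the arm can. A call with a gripper value outside its range is refused whole. The fingers move at their own pace and stop on an object; "grip_force" is the grip in N (left out, the last holds). Time passes only in rows, so rows that repeat a pose let the fingers close. It gives the time, the measured TCP pose, the force and the opening at its end, in the units of the state.
- robot.state(): the state, without advancing time (a new reading comes with each control period).
- optics.snapshot(name): name is "side" or "top" or "wrist"; returns a dict with "img" (400x640x3 uint8, red, green, blue), "K" (3x3 intrinsics, pixels), "view" (4x4, takes a point from world to camera coordinates); the wrist camera has in their place "T_tool_cam" (4x4, takes a point from camera to tool coordinates, whose origin is the TCP and whose axes are the flange's). Camera axes: x right, y down, z forward; pixel columns grow to the right and rows downward; lengths in m; the calibration is good to about 2 mm. A picture is of the moment at which its call begins: read the wrist's pose just before it. There is no depth.
- robot.close_job(): hands the job in, once; it reports no verdict.
The state is a dict: "t": time; "joint_pos": joint angles; "joint_vel": joint speeds; "effort": joint torques, N m; "eef_pos": TCP position; "eef_rot": TCP orientation; "ft_force": force on the tool from outside, world axes, zero at the start; "moment": the same for the moment, N m; "opening": finger opening in m.
Only numpy, scipy, OpenCV 4.12 (cv2) and the standard library are available. Lean on these libraries where they do the work, as an engineer would, in place of code of your own. Each camera call takes 0.05 s, during which the arm holds its last target. There are 200 camera calls.

## Working session

There is one attempt and no reset: what is moved stays moved. The work goes in short steps, Python scripts to look and compute and a tool call to move; the robot and the scene stay as the last step left them, time stands still between calls to the robot, and variables do not carry over. Pictures are saved under pics/ and viewed, about 8 in all and at most 12, crops included, and the job is handed in when it is done.

Besides the shell and the picture viewer there is one more tool, called after "Emit:" in YAML: its name, and indented under it one key for each argument. send_rows: Moves the arm, as the interface text tells. Its arguments: {"type":"object","properties":{"plan":{"type":"array","items":{"type":"array"}},"grip_force":{"type":"number"}},"required":["plan"]}

```bash
mkdir -p pics; python3 - <<'E'
from station import robot, optics
import cv2,numpy as np,pickle
s=robot.state();print(s)
for n in("top","side"):
    d=optics.snapshot(n);cv2.imwrite(f"pics/{n}0.png",d["img"][:,:,::-1]);pickle.dump(d,open(f"pics/{n}0.pkl","wb"));print(n,d["K"],d["view"])
E
```

```text
{'t': 0.0, 'joint_pos': array([ 1.04281567,  0.53715583, -0.00441184,  1.53887691,  0.00259684,
        1.06730908, -0.07120884]), 'joint_vel': array([-0.00054698, -0.0007184 ,  0.00020463,  0.00049433,  0.00022244,
       -0.00119761, -0.0004217 ]), 'effort': array([-1.42624290e-04, -5.70973063e+01,  9.91104729e-01, -2.51599056e+01,
       -5.62007376e-02,  1.79794303e-02,  1.60469572e-04]), 'eef_pos': array([ 0.28929507, -0.58137571,  0.23784456]), 'eef_rot': array([[ 8.95243313e-01,  4.45576708e-01, -8.98764291e-04],
       [ 4.45577592e-01, -8.95242077e-01,  1.49404543e-03],
       [-1.38899766e-04, -1.73800341e-03, -9.99998480e-01]]), 'ft_force': array([ 0.39388801, -0.09588437, -0.11571811]), 'moment': array([-0.02801108, -0.01448216, -0.00018656]), 'opening': 0.08782423266434118}
top [[428.12278771   0.         321.90984964]
 [  0.         428.12278771 199.43557511]
 [  0.           0.           1.        ]] [[ 0.00972085 -0.99981944  0.01632751  0.03554402]
 [-0.98114147 -0.01268897 -0.19287409  0.54856394]
 [ 0.19304644 -0.0141447  -0.98108766  1.01258031]
 [ 0.          0.          0.          1.        ]]
side [[425.69563846   0.         320.30783051]
 [  0.         425.69563846 199.10412895]
 [  0.           0.           1.        ]] [[-0.81557506 -0.5781974   0.02291491  0.4754474 ]
 [-0.31052106  0.40390223 -0.86048804  0.20978662]
 [ 0.48827656 -0.70890814 -0.50895505  0.78507152]
 [ 0.          0.          0.          1.        ]]
```

View pics/top0.png

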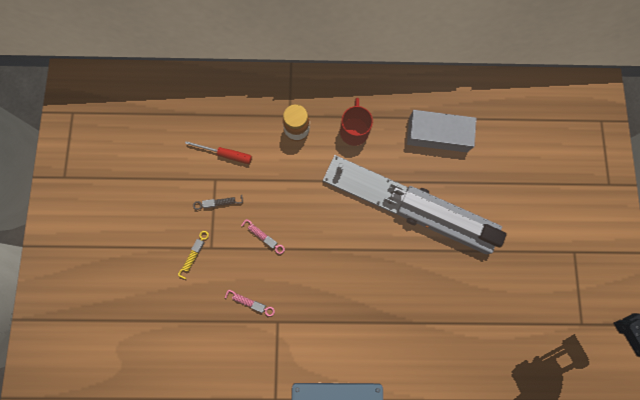

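View pics/side0.png

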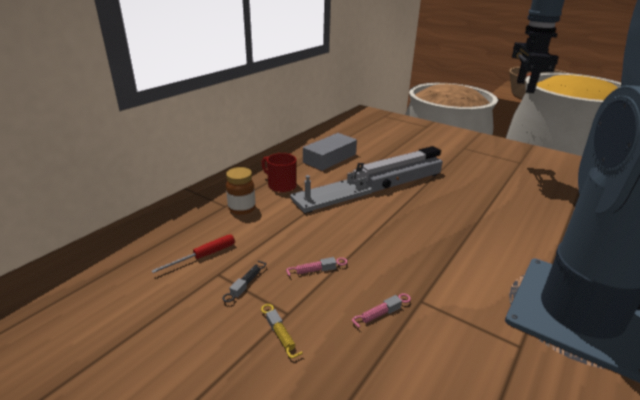

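The top view shows the sealer with its stud at about (337,172) and ear at about (393,192). The unpainted steel spring lies at (193–243, 203), hook to the right and eye to the left. I'll enlarge both areas.

```bash
python3 - <<'E'
import cv2,numpy as np
a=cv2.imread("pics/top0.png");b=cv2.imread("pics/side0.png")
f=lambda im,x,y,w,h,k:cv2.resize(im[y:y+h,x:x+w],None,fx=k,fy=k,interpolation=cv2.INTER_CUBIC)
t=np.vstack([np.hstack([f(a,180,180,80,50,5),f(b,215,255,80,50,5)]),np.hstack([f(a,320,145,100,80,4),f(b,290,155,100,80,4)])])
cv2.imwrite("pics/c1.png",t)
E
```

```text
(no output)
```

View pics/c1.png

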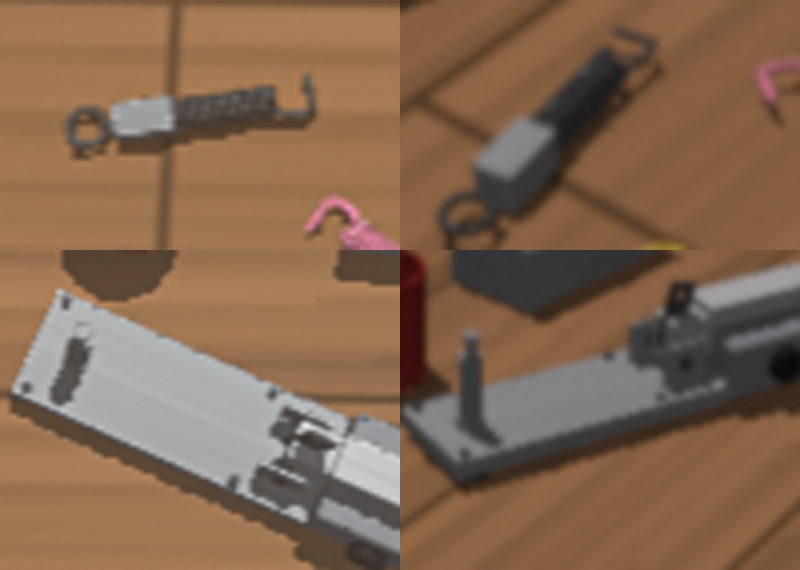

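```bash
cat > h.py <<'E'
import numpy as np,cv2,pickle
from scipy.spatial.transform import Rotation as R
def ray(d,uv):
    V=d["view"];r=np.linalg.inv(d["K"])@[uv[0],uv[1],1.];return -V[:3,:3].T@V[:3,3],V[:3,:3].T@r
def onz(d,uv,z):
    o,r=ray(d,uv);return o+r*(z-o[2])/r[2]
def tri(*L):
    A=0;b=0
    for d,uv in L:
        o,r=ray(d,uv);r=r/np.linalg.norm(r);M=np.eye(3)-np.outer(r,r);A=A+M;b=b+M@o
    return np.linalg.solve(A,b)
def proj(d,p):
    c=d["view"]@np.r_[p,1];q=d["K"]@c[:3];return q[:2]/q[2]
def wrist(optics,robot):
    s=robot.state();d=optics.snapshot("wrist");T=np.eye(4);T[:3,:3]=s["eef_rot"];T[:3,3]=s["eef_pos"]
    d["view"]=np.linalg.inv(T@d["T_tool_cam"]);return s,d
E
python3 - <<'E'
from h import *
from station import robot,optics
np.set_printoptions(precision=4,suppress=True)
t,s=[pickle.load(open(f"pics/{n}0.pkl","rb")) for n in("top","side")]
T=lambda x,y:(180+x/5-.4,180+y/5-.4)
S=lambda x,y:(215+(x-400)/5-.4,255+y/5-.4)
U=lambda x,y:(320+x/4-.4,145+(y-250)/4-.4)
W=lambda x,y:(290+(x-400)/4-.4,155+(y-250)/4-.4)
print("eye",onz(t,T(88,128),.009),tri((t,T(88,128)),(s,S(464,215))))
print("block top",onz(t,T(141,115),.018),onz(s,S(516,146),.018))
print("hooktip",onz(t,T(307,80),.009),onz(s,S(620,30),.009)); print("hookcorner",onz(t,T(312,115),.009),onz(s,S(648,50),.009))
print("stud top",onz(t,U(83,327),.0835),tri((t,U(83,327)),(s,W(471,335))))
a,b=onz(t,U(62,290),.02),onz(t,U(12,393),.02);print("deck corners",a,b,np.linalg.norm(a-b))
print("side corners",onz(s,W(470,478),.02))
print("mug,jar",onz(t,(356,117),.08),onz(t,(295,115),.1))
print(optics.snapshot("wrist")["T_tool_cam"])
d=optics.snapshot("wrist");print(d["K"])
E
```

```text
eye [0.5375 0.3621 0.009 ] [0.5374 0.3621 0.0084]
block top [0.543 0.333 0.018] [0.5402 0.3309 0.018 ]
hooktip [0.5642 0.2508 0.009 ] [0.5638 0.248  0.009 ]
hookcorner [0.5458 0.2474 0.009 ] [0.546  0.2507 0.009 ]
stud top [ 0.6319 -0.0023  0.0835] [ 0.63   -0.0035  0.0824]
deck corners [0.675  0.0078 0.02  ] [0.6051 0.04   0.02  ] 0.07693651140091662
side corners [0.5875 0.0495 0.02  ]
mug,jar [ 0.756  -0.0419  0.08  ] [0.7506 0.111  0.1   ]
[[-0.0005 -0.9663 -0.2574  0.0668]
 [ 1.     -0.0001 -0.0015 -0.0001]
 [ 0.0014 -0.2574  0.9663 -0.1458]
 [ 0.      0.      0.      1.    ]]
[[349.4882   0.     311.5329]
 [  0.     349.4882 197.1197]
 [  0.       0.       1.    ]]
```

Emit:
send_rows:
  plan:
    - [0.08, [0.505, -0.319, 0.038], [0, 0, -0.68]]
    - [0.08, [0.505, -0.319, 0.038], [0, 0, -0.68]]
    - [0.08, [0.505, -0.319, 0.038], [0, 0, -0.68]]
    - [0.08, [0.505, -0.319, 0.038], [0, 0, -0.68]]
    - [0.08, [0.505, -0.319, 0.038], [0, 0, -0.68]]
    - [0.08, [0.505, -0.319, 0.038], [0, 0, -0.68]]
    - [0.08, [0.505, -0.319, 0.038], [0, 0, -0.68]]
    - [0.08, [0.505, -0.319, 0.038], [0, 0, -0.68]]
    - [0.08, [0.505, -0.319, 0.038], [0, 0, -0.68]]
    - [0.08, [0.505, -0.319, 0.038], [0, 0, -0.68]]

```text
t: 1.2
eef_pos: [0.549, -0.1535, 0.2067]
eef_rot: [[0.416, 0.909, -0.0], [0.909, -0.416, 0.001], [0.0, -0.001, -1.0]]
ft_force: [0.3, -0.3, 0.6]
opening: 0.0799
```

Emit:
send_rows:
  plan:
    - [0.08, [0, 0, 0], [0, 0, 0]]

```text
t: 1.3
eef_pos: [0.5521, -0.1449, 0.2066]
eef_rot: [[0.406, 0.914, 0.001], [0.914, -0.406, 0.005], [0.005, -0.001, -1.0]]
ft_force: [-0.3, -0.4, -0.0]
opening: 0.0801
```

```bash
python3 - <<'E'
from station import robot
print(robot.state())
E
```

```text
{'t': 1.3, 'joint_pos': array([ 0.40736568,  0.45772149, -0.29690485,  1.76933189,  0.15447464,
        0.93700275, -0.37077999]), 'joint_vel': array([ 0.04318104, -0.01672319,  0.0788784 ,  0.02046077,  0.02910362,
        0.01838015,  0.03326054]), 'effort': array([ -0.15130602, -48.73834491,  -2.33197354, -23.31309557,
         0.05792098,  -0.11760541,  -0.7441419 ]), 'eef_pos': array([ 0.55210795, -0.14494494,  0.20657849]), 'eef_rot': array([[ 4.06319717e-01,  9.13729763e-01,  1.48577287e-03],
       [ 9.13715320e-01, -4.06321737e-01,  5.19232027e-03],
       [ 5.34807938e-03, -7.52168669e-04, -9.99985416e-01]]), 'ft_force': array([-0.30418554, -0.40316198, -0.0042096 ]), 'moment': array([-0.010968  , -0.03719801,  0.03609028]), 'opening': 0.08009719681219146}
```

Emit:
send_rows:
  plan:
    - [0.08, [0.03, 0.006, 0], [0, 0, -0.15]]
    - [0.08, [0.059, 0.013, 0], [0, 0, -0.3]]
    - [0.08, [0.059, 0.013, 0], [0, 0, -0.45]]
    - [0.08, [0.059, 0.013, 0], [0, 0, -0.6]]
    - [0.08, [0.059, 0.013, 0], [0, 0, -0.75]]
    - [0.08, [0.059, 0.013, 0], [0, 0, -0.9]]
    - [0.08, [0.059, 0.013, 0], [0, 0, -1.05]]
    - [0.08, [0.059, 0.013, 0], [0, 0, -1.2]]
    - [0.08, [0.059, 0.013, 0], [0, 0, -1.35]]
    - [0.08, [0.059, 0.013, 0], [0, 0, -1.5]]

```text
t: 2.3
eef_pos: [0.5876, -0.097, 0.2067]
eef_rot: [[-0.88, 0.475, 0.001], [0.475, 0.88, 0.005], [0.001, 0.005, -1.0]]
ft_force: [0.4, -0.2, -0.8]
opening: 0.0798
```

Emit:
send_rows:
  plan:
    - [0.08, [0, 0, 0], [0, 0, -0.15]]
    - [0.08, [0, 0, 0], [0, 0, -0.3]]
    - [0.08, [0, 0, 0], [0, 0, -0.45]]
    - [0.08, [0, 0, 0], [0, 0, -0.6]]
    - [0.08, [0, 0, 0], [0, 0, -0.75]]
    - [0.08, [0, 0, 0], [0, 0, -0.9]]
    - [0.08, [0, 0, 0], [0, 0, -1.05]]
    - [0.08, [0, 0, 0], [0, 0, -1.2]]
    - [0.08, [0, 0, 0], [0, 0, -1.35]]
    - [0.08, [0, 0, 0], [0, 0, -1.5]]

```text
t: 3.3
eef_pos: [0.5873, -0.0979, 0.2064]
eef_rot: [[-0.536, -0.844, 0.0], [-0.844, 0.536, 0.004], [-0.004, 0.002, -1.0]]
ft_force: [0.5, -0.2, -0.2]
opening: 0.0801
```

```bash
python3 - <<'E'
from station import robot
s=robot.state();print(s["t"],s["joint_pos"],s["eef_pos"],s["eef_rot"])
E
```

```text
3.3 [ 0.75486196  0.68216506 -0.97030498  1.67788802  0.6124344   1.11624074
  2.18443801] [ 0.58732546 -0.09788989  0.20643226] [[-5.35834770e-01 -8.44322738e-01  4.61197464e-04]
 [-8.44313657e-01  5.35831398e-01  4.37751665e-03]
 [-3.94316093e-03  1.95623031e-03 -9.99990312e-01]]
```

Emit:
send_rows:
  plan:
    - [0.08, [0, 0, 0], [0, 0, -0.13]]
    - [0.08, [0, 0, 0], [0, 0, -0.13]]
    - [0.08, [0, 0, 0], [0, 0, -0.13]]

```text
t: 3.6
eef_pos: [0.5871, -0.0983, 0.2062]
eef_rot: [[-0.426, -0.905, -0.0], [-0.905, 0.426, 0.005], [-0.004, 0.002, -1.0]]
ft_force: [0.2, 0.3, 0.4]
opening: 0.0799
```

```bash
python3 - <<'E'
from station import robot,optics
from h import *
s,d=wrist(optics,robot);print(s["joint_pos"],s["eef_pos"],s["eef_rot"])
cv2.imwrite("pics/w1.png",d["img"][:,:,::-1]);pickle.dump(d,open("pics/w1.pkl","wb"))
E
```

```text
[ 0.77033561  0.69573236 -0.99769121  1.67732744  0.63340435  1.12772285
  2.29579446] [ 0.5870567  -0.09834249  0.206162  ] [[-4.25633602e-01 -9.04895587e-01 -1.13556292e-04]
 [-9.04886588e-01  4.25628803e-01  4.51492942e-03]
 [-4.03720688e-03  2.02446124e-03 -9.99989801e-01]]
```

View pics/w1.png

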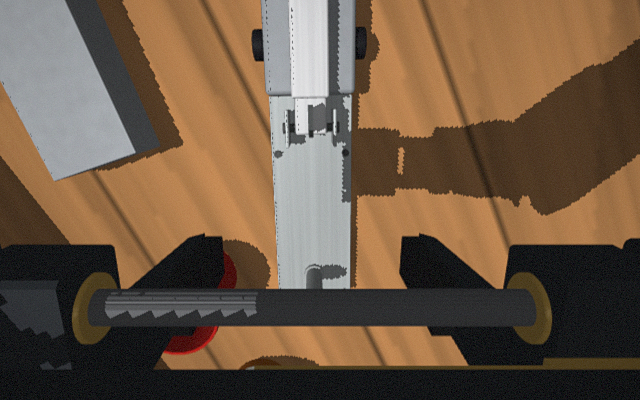

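```bash
python3 - <<'E'
import cv2,numpy as np
a=cv2.imread("pics/w1.png")
f=lambda im,x,y,w,h,k:cv2.resize(im[y:y+h,x:x+w],None,fx=k,fy=k,interpolation=cv2.INTER_NEAREST)
cv2.imwrite("pics/c2.png",np.hstack([f(a,265,88,100,75,5),f(a,290,240,60,75,5)]))
g=cv2.cvtColor(a,cv2.COLOR_BGR2HSV)
for r in(175,190,205,220,235):
    s=g[r,240:400,1].astype(int);m=np.where(s<70)[0]+240;print(r,m.min(),m.max())
E
```

```text
175 273 350
190 274 350
205 275 350
220 275 350
235 276 350
```

View pics/c2.png

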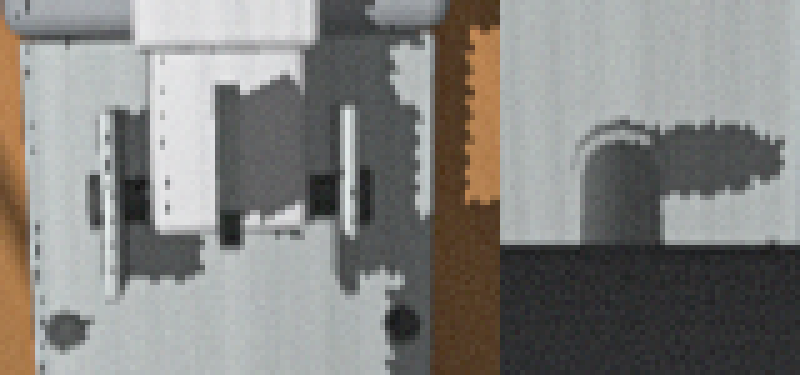

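```bash
python3 - <<'E'
from h import *
np.set_printoptions(precision=4,suppress=True)
d=pickle.load(open("pics/w1.pkl","rb"))
L=[onz(d,p,.02)[:2] for p in((272.5,175),(275.5,235))];Rr=[onz(d,p,.02)[:2] for p in((350.5,175),(350.5,235))]
for l,r in zip(L,Rr):print(l,r,np.linalg.norm(l-r),(l+r)/2)
m=(L[0]+Rr[0])/2;n=(L[1]+Rr[1])/2;print("yaw",[np.degrees(np.arctan2(*(b-a)[::-1])) for a,b in((L[0],L[1]),(Rr[0],Rr[1]),(m,n))])
ear=onz(d,(310.9,117.2),.0835);e1=onz(d,(310.9,104.4),.0835);print("ear",ear,e1,onz(d,(310.9,130),.0835))
print("studcol at z .08",onz(d,(314.2,285),.08))
# camera screw holes etc
y=np.radians(65.2);x=np.array([np.cos(y),np.sin(y)])
print("stud from ear",ear[:2]+x*.1587,"perp of deckmid rel ear",[float(np.cross(x,q-ear[:2])) for q in(m,n)])
t,s=[pickle.load(open(f"pics/{k}0.pkl","rb")) for k in("top","side")]
for q in (t,s):
  print("ear/stud reproj",proj(q,ear),proj(q,np.r_[ear[:2]+x*.1587,.0835]))
E
```

```text
[ 0.6219 -0.1123] [ 0.5537 -0.0802] 0.0753942639556365 [ 0.5878 -0.0962]
[ 0.6471 -0.0558] [ 0.5785 -0.0234] 0.07596595901266104 [ 0.6128 -0.0396]
yaw [np.float64(65.92452985292584), np.float64(66.45222406450334), np.float64(66.18851285684336)]
ear [ 0.5641 -0.1481  0.0835] [ 0.5602 -0.1565  0.0835] [ 0.5682 -0.1396  0.0835]
studcol at z .08 [ 0.6219 -0.0188  0.08  ]
stud from ear [ 0.6307 -0.004 ] perp of deckmid rel ear [0.00026379831441493765, 0.001331972086527522]
ear/stud reproj [400.1924 191.5634] [341.0596 164.3332]
ear/stud reproj [359.3146 162.313 ] [306.2909 175.0427]<stdin>:11: DeprecationWarning: Arrays of 2-dimensional vectors are deprecated. Use arrays of 3-dimensional vectors instead. (deprecated in NumPy 2.0)
```

Emit:
send_rows:
  plan:
    - [0.06, [-0.04, 0.024, 0], [0, 0, -0.1]]
    - [0.06, [-0.08, 0.048, 0], [0, 0, -0.2]]
    - [0.06, [-0.12, 0.073, 0], [0, 0, -0.3]]
    - [0.06, [-0.16, 0.097, 0.02], [0, 0, -0.4]]
    - [0.06, [-0.2, 0.121, 0.03], [0, 0, -0.5]]
    - [0.06, [-0.24, 0.146, 0.04], [0, 0, -0.576]]
    - [0.06, [-0.28, 0.17, 0.056], [0, 0, -0.576]]
    - [0.06, [-0.32, 0.194, 0.056], [0, 0, -0.576]]
    - [0.06, [-0.371, 0.225, 0.056], [0, 0, -0.576]]
    - [0.06, [-0.371, 0.225, 0.056], [0, 0, -0.576]]

```text
t: 4.65
eef_pos: [0.538, 0.3409, 0.1531]
eef_rot: [[0.142, -0.99, -0.0], [-0.99, -0.142, 0.009], [-0.009, -0.001, -1.0]]
ft_force: [-0.5, 0.1, -0.7]
opening: 0.06
```

Emit:
send_rows:
  plan:
    - [0.06, [0, 0, 0], [0, 0, 0]]
    - [0.06, [0, 0, 0], [0, 0, 0]]

```text
t: 4.85
eef_pos: [0.5378, 0.3407, 0.1531]
eef_rot: [[0.142, -0.99, -0.0], [-0.99, -0.142, 0.009], [-0.009, -0.001, -1.0]]
ft_force: [0.2, 0.3, -0.9]
opening: 0.0597
```

```bash
python3 - <<'E'
from station import robot,optics
from h import *
s,d=wrist(optics,robot);print(s["joint_pos"],s["eef_pos"],s["eef_rot"])
cv2.imwrite("pics/w2.png",d["img"][:,:,::-1]);pickle.dump(d,open("pics/w2.pkl","wb"))
for p in((.5534,.249,.009),(.564,.2495,.009),(.5415,.333,.018)):print(proj(d,p))
E
```

```text
[ 0.016993    0.85802076 -1.02859271  1.60513889  0.78765765  1.13751113
  2.08033095] [0.53777624 0.34069337 0.15313689] [[ 1.41706640e-01 -9.89908602e-01 -4.33224723e-04]
 [-9.89870809e-01 -1.41705032e-01  8.68711891e-03]
 [-8.66084386e-03 -8.02185924e-04 -9.99962172e-01]]
[309.42641771  65.2557082 ]
[295.82883727  63.88250323]
[309.42709532 174.62282271]
```

View pics/w2.png

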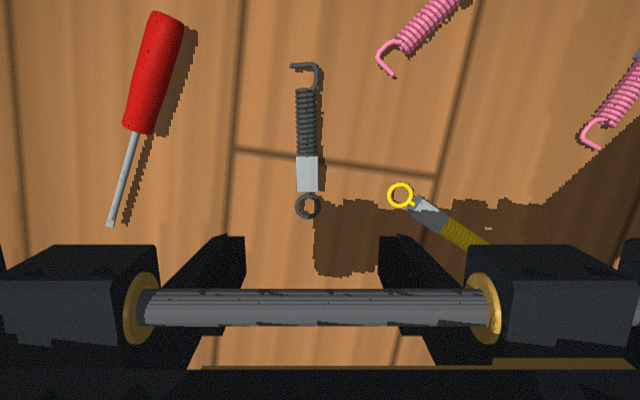

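```bash
python3 - <<'E'
from h import *
np.set_printoptions(precision=4,suppress=True)
d=pickle.load(open("pics/w2.pkl","rb"))
im=d["img"][50:222,285:330].astype(int)
cv2.imwrite("pics/c3.png",cv2.resize(d["img"][50:222,270:345,::-1],None,fx=3.4,fy=3.4,interpolation=cv2.INTER_NEAREST))
sat=cv2.cvtColor(d["img"],cv2.COLOR_RGB2HSV)[:,:,1].astype(int)
for r in(62,66,70,78,85,95,110,130,145,160,170,180,195,200,206,212,218):
    m=np.where(sat[r,285:325]<75)[0]+285;print(r,m.min() if len(m) else None,m.max() if len(m) else None,len(m))
for c in(300,307,310):
    m=np.where(sat[50:230,c]<75)[0]+50;print(c,m.min(),m.max())
E=onz(d,(307.5,206.5),.009);B=onz(d,(307.5,173),.018);H=onz(d,(307,66.5),.009);tip=onz(d,(290.5,66),.009);leg=onz(d,(316.5,75),.009)
print(E,B,H,tip,leg,np.linalg.norm(E-H))
E
```

```text
62 309 311 3
66 290 317 28
70 314 318 5
78 314 318 5
85 313 317 5
95 296 315 20
110 297 316 20
130 298 316 19
145 297 316 20
160 296 318 23
170 296 318 23
180 297 318 22
195 303 313 11
200 297 318 11
206 295 320 8
212 296 318 9
218 304 308 4
300 63 216
307 63 218
310 62 217
[0.539  0.3629 0.009 ] [0.5432 0.3319 0.018 ] [0.5551 0.2502 0.009 ] [0.5679 0.2516 0.009 ] [0.5469 0.2553 0.009 ] 0.1139201237866181
```

View pics/c3.png

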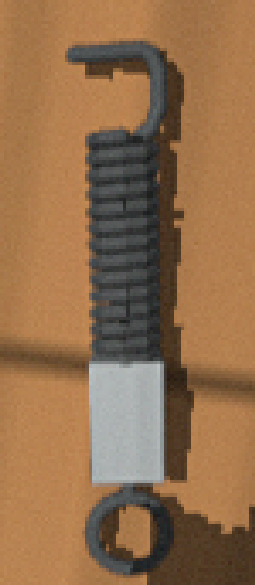

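The spring lies at tool columns 296–318, with the eye at (307.5,206.5) and the hook at row 66. Free length comes out at 114 mm against the expected 115 mm, so I'm going down to grip it.

Emit:
send_rows:
  plan:
    - [0.045, [0.0097, -0.0043, 0.03], [0, 0.0087, -0.012]]
    - [0.045, [0.0097, -0.0043, 0.07], [0, 0.0087, -0.012]]
    - [0.045, [0.0097, -0.0043, 0.105], [0, 0.0087, -0.012]]
    - [0.045, [0.0097, -0.0043, 0.13], [0, 0.0087, -0.012]]
    - [0.045, [0.0097, -0.0043, 0.14], [0, 0.0087, -0.012]]
    - [0.045, [0.0097, -0.0043, 0.146], [0, 0.0087, -0.012]]
    - [0.045, [0.0097, -0.0043, 0.15], [0, 0.0087, -0.012]]
    - [0.045, [0.0097, -0.0043, 0.15], [0, 0.0087, -0.012]]
    - [0.045, [0.0097, -0.0043, 0.15], [0, 0.0087, -0.012]]

```text
t: 5.8
eef_pos: [0.5446, 0.332, 0.004]
eef_rot: [[0.152, -0.988, 0.002], [-0.988, -0.152, 0.0], [0.0, -0.002, -1.0]]
ft_force: [-0.1, -0.1, -0.4]
opening: 0.0448
```

Emit:
send_rows:
  grip_force: 50
  plan:
    - [0.0, [-0.001, 0.001, 0.001], [0, 0, 0]]
    - [0.0, [-0.001, 0.001, 0.001], [0, 0, 0]]
    - [0.0, [-0.001, 0.001, 0.001], [0, 0, 0]]
    - [0.0, [-0.001, 0.001, 0.001], [0, 0, 0]]
    - [0.0, [-0.001, 0.001, 0.001], [0, 0, 0]]
    - [0.0, [-0.001, 0.001, 0.001], [0, 0, 0]]

```text
t: 6.4
eef_pos: [0.5435, 0.3329, 0.0032]
eef_rot: [[0.152, -0.988, 0.002], [-0.988, -0.152, 0.0], [0.0, -0.002, -1.0]]
ft_force: [-0.4, -1.0, 2.8]
opening: 0.0175
```

Emit:
send_rows:
  plan:
    - [0.0, [0, 0, -0.03], [0, 0, 0]]
    - [0.0, [0, 0, -0.07], [0, 0, 0]]
    - [0.0, [0, 0, -0.11], [0, 0, 0]]
    - [0.0, [0, 0, -0.146], [0, 0, 0]]
    - [0.0, [0, 0, -0.146], [0, 0, 0]]

```text
t: 6.9
eef_pos: [0.545, 0.3352, 0.1543]
eef_rot: [[0.152, -0.988, 0.009], [-0.988, -0.152, 0.005], [-0.004, -0.009, -1.0]]
ft_force: [-0.3, 0.7, 0.3]
opening: 0.0175
```

```bash
python3 - <<'E'
from station import robot,optics
from h import *
s,d=wrist(optics,robot);print(s["joint_pos"],s["eef_pos"],s["eef_rot"],s["opening"])
cv2.imwrite("pics/w3.png",d["img"][:,:,::-1]);pickle.dump((s,d),open("pics/w3.pkl","wb"))
E
```

```text
[ 0.02394804  0.85706457 -1.02628109  1.60076267  0.79511611  1.13936448
  2.09871747] [0.54496607 0.33519936 0.15425658] [[ 0.15180734 -0.98837343  0.00851474]
 [-0.98840302 -0.151768    0.00509326]
 [-0.00374177 -0.00918919 -0.99995078]] 0.01751944800153022
```

View pics/w3.png

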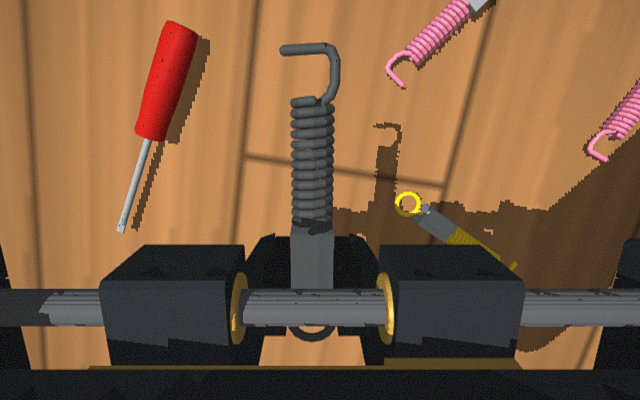

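```bash
cat >> h.py <<'E'
def Rdes(yaw,pitch=0.):  # tool: x toward sealer front, z down; pitch>0 raises the eye end
    y=np.radians(yaw);xs=np.array([np.cos(y),np.sin(y),0]);c,s=np.cos(pitch),np.sin(pitch);z=np.array([0,0,1.])
    tx=-(xs*c+z*s);ty=np.cross([0,0,1.],xs)
    return np.c_[tx,ty,np.cross(tx,ty)]
def cmd(s,P,Rd):
    M=s["eef_rot"];return M.T@(P-s["eef_pos"]),R.from_matrix(M.T@Rd).as_rotvec()
def toolpt(d,uv,zt):  # pixel -> tool coords on plane tool z=zt
    T=d["T_tool_cam"];r=T[:3,:3]@np.linalg.inv(d["K"])@[uv[0],uv[1],1.];o=T[:3,3];return o+r*(zt-o[2])/r[2]
E
python3 - <<'E'
from h import *
np.set_printoptions(precision=4,suppress=True)
s,d=pickle.load(open("pics/w3.pkl","rb"))
for z in(-.0058,-.008):
  print([toolpt(d,p,z) for p in((312.5,48.5),(279.5,49),(335,60),(312,30+197))])
Rd=Rdes(65.8);print(Rd,s["eef_rot"])
H=np.array([.085,.0004,-.0058]);hole=np.array([.5641,-.1481,.074]);ys=Rd[:,1]
for off,z in((.03,.06),(.03,0)):
    P=hole+ys*off+[0,0,z]-Rd@H;print(P,cmd(s,P,Rd))
E
```

```text
[array([ 0.0852, -0.0005, -0.0058]), array([ 0.085 , -0.0128, -0.0058]), array([ 0.0811,  0.0079, -0.0058]), array([ 0.0148, -0.0007, -0.0058])]
[array([ 0.0848, -0.0005, -0.008 ]), array([ 0.0847, -0.0126, -0.008 ]), array([ 0.0809,  0.0078, -0.008 ]), array([ 0.0156, -0.0007, -0.008 ])]
[[-0.4099 -0.9121  0.    ]
 [-0.9121  0.4099  0.    ]
 [-0.      0.     -1.    ]] [[ 0.1518 -0.9884  0.0085]
 [-0.9884 -0.1518  0.0051]
 [-0.0037 -0.0092 -1.    ]]
[ 0.5719 -0.0584  0.1282] (array([0.3933, 0.0333, 0.0243]), array([-0.0079,  0.0063,  0.5747]))
[ 0.5719 -0.0584  0.0682] (array([0.3935, 0.0339, 0.0843]), array([-0.0079,  0.0063,  0.5747]))
```

Emit:
send_rows:
  plan:
    - [0.0, [0.03, 0.003, 0], [-0.008, 0.006, 0.06]]
    - [0.0, [0.07, 0.006, 0], [-0.008, 0.006, 0.15]]
    - [0.0, [0.11, 0.01, 0], [-0.008, 0.006, 0.25]]
    - [0.0, [0.15, 0.013, 0], [-0.008, 0.006, 0.35]]
    - [0.0, [0.19, 0.016, 0.005], [-0.008, 0.006, 0.45]]
    - [0.0, [0.235, 0.02, 0.01], [-0.008, 0.006, 0.52]]
    - [0.0, [0.28, 0.024, 0.015], [-0.008, 0.006, 0.575]]
    - [0.0, [0.32, 0.027, 0.02], [-0.008, 0.006, 0.575]]
    - [0.0, [0.36, 0.03, 0.024], [-0.008, 0.006, 0.575]]
    - [0.0, [0.39, 0.033, 0.024], [-0.008, 0.006, 0.575]]

```text
t: 7.95
eef_pos: [0.5693, -0.0603, 0.124]
eef_rot: [[-0.413, -0.911, -0.007], [-0.911, 0.413, -0.003], [0.006, 0.005, -1.0]]
ft_force: [-0.4, 0.4, -0.3]
opening: 0.0177
```

Emit:
send_rows:
  plan:
    - [0.0, [0, 0, 0], [0, 0, 0]]
    - [0.0, [0, 0, 0], [0, 0, 0]]

```text
t: 8.15
eef_pos: [0.568, -0.0614, 0.1223]
eef_rot: [[-0.415, -0.91, -0.01], [-0.91, 0.415, -0.003], [0.007, 0.008, -1.0]]
ft_force: [0.2, 1.2, -0.8]
opening: 0.0173
```

```bash
cat > go.py <<'E'
import sys
from h import *
from station import robot
np.set_printoptions(precision=4,suppress=True)
# args: yaw, hook offset from hole x y z mm, pitch
s=robot.state()
a=list(map(float,sys.argv[1:]));Rd=Rdes(a[0],a[4] if len(a)>4 else 0)
H=np.array([.0852,-.0003,-.0058]);hole=np.array([.5641,-.1481,.074])
S=Rdes(a[0]);P=hole-S[:,0]*a[1]/1e3+S[:,1]*a[2]/1e3+np.r_[0,0,a[3]/1e3]-Rd@H
print(s["t"],s["eef_pos"],s["ft_force"],s["opening"],s["joint_pos"]);print(*cmd(s,P,Rd))
E
python3 go.py 65.8 0 30 0
```

```text
8.15 [ 0.568  -0.0614  0.1223] [ 0.2441  1.1649 -0.8164] 0.01728076482761329 [ 0.674   0.7605 -0.9189  1.7907  0.7242  0.9789  2.1637]
[-0.0049 -0.0021  0.054 ] [ 0.0075 -0.0069 -0.0052]
```

Emit:
send_rows:
  plan:
    - [0.0, [-0.005, -0.002, 0.015], [0.007, -0.007, -0.005]]
    - [0.0, [-0.005, -0.002, 0.03], [0.007, -0.007, -0.005]]
    - [0.0, [-0.005, -0.002, 0.045], [0.007, -0.007, -0.005]]
    - [0.0, [-0.005, -0.002, 0.054], [0.007, -0.007, -0.005]]
    - [0.0, [-0.005, -0.002, 0.054], [0.007, -0.007, -0.005]]
    - [0.0, [-0.005, -0.002, 0.054], [0.007, -0.007, -0.005]]

```text
t: 8.75
eef_pos: [0.5715, -0.0575, 0.0683]
eef_rot: [[-0.41, -0.912, -0.0], [-0.912, 0.41, 0.001], [-0.0, 0.001, -1.0]]
ft_force: [1.3, 0.2, -1.2]
opening: 0.0172
```

```bash
python3 go.py 65.8 0 30 0; python3 - <<'E'
from station import robot,optics
from h import *
s,d=wrist(optics,robot);print(s["eef_rot"])
t=optics.snapshot("side")
a=d["img"][0:150,215:375,::-1];b=t["img"][130:240,270:430,::-1]
k=lambda i,f:cv2.resize(i,None,fx=f,fy=f,interpolation=cv2.INTER_CUBIC)
A=k(a,2.5);B=k(b,2.5);h=max(A.shape[0],B.shape[0])
pad=lambda i:cv2.copyMakeBorder(i,0,h-i.shape[0],0,0,cv2.BORDER_CONSTANT)
cv2.imwrite("pics/w4.png",np.hstack([pad(A),pad(B)]));pickle.dump((s,d,t),open("pics/w4.pkl","wb"))
E
```

```text
8.75 [ 0.5715 -0.0575  0.0683] [ 1.2968  0.2495 -1.2322] 0.017236081461370338 [ 0.6302  0.8315 -0.8586  1.8108  0.8025  0.8903  2.1096]
[ 0.0005 -0.0001  0.0001] [0.0006 0.0003 0.0002]
[[-4.09697583e-01 -9.12221307e-01 -4.21185925e-04]
 [-9.12221338e-01  4.09697332e-01  5.71819325e-04]
 [-3.49067023e-04  6.18487783e-04 -9.99999748e-01]]
```

View pics/w4.png

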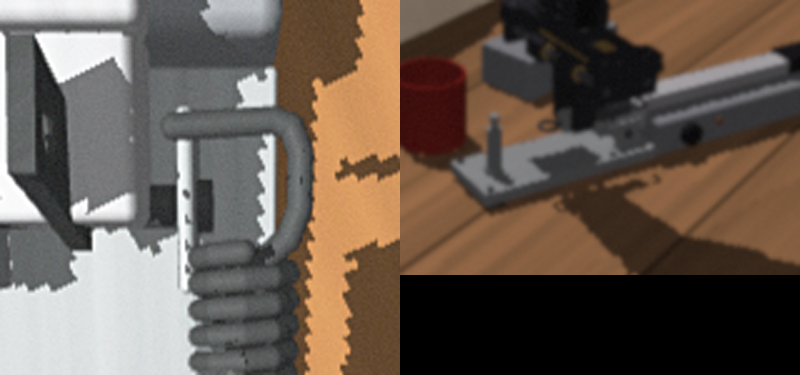

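```bash
python3 - <<'E'
from h import *
np.set_printoptions(precision=4,suppress=True)
s,d,t=pickle.load(open("pics/w4.pkl","rb"))
q=lambda x,y:((x+.5)/2.5+215-.5,(y+.5)/2.5-.5)
zt=s["eef_pos"][2]-.0835
for n,p in dict(frontR=(35,35),rearR=(35,178),frontL=(7,33),rearL=(7,178)).items():print(n,toolpt(d,q(*p),zt))
print("tip",toolpt(d,q(163,125),-.0058),"cross",toolpt(d,q(230,122),-.0058),"leg",toolpt(d,q(299,160),-.0058))
fy=toolpt(d,q(35,100),zt)[1]
T=d["T_tool_cam"]
for p in((45,130),(45,118),(45,142)):
    u=q(*p);r=T[:3,:3]@np.linalg.inv(d["K"])@[u[0],u[1],1.];o=T[:3,3];X=o+r*(fy-o[1])/r[1];print("holespot",X,"world z",s["eef_pos"][2]-X[2])
cv2.imwrite("pics/c5.png",cv2.resize(d["img"][0:100,212:312,::-1],None,fx=6,fy=6,interpolation=cv2.INTER_NEAREST))
g=d["img"][40:66,224:242].mean(2).astype(int)
for i,r in enumerate(g):print(40+i,r)
E
```

```text
frontR [ 0.0944 -0.0285 -0.0152]
rearR [ 0.0761 -0.0296 -0.0152]
frontL [ 0.0947 -0.0323 -0.0152]
rearL [ 0.0761 -0.0336 -0.0152]
tip [ 0.0844 -0.0122 -0.0058] cross [ 0.0848 -0.0022 -0.0058] leg [ 0.0795  0.0082 -0.0058]
holespot [ 0.0831 -0.029  -0.0097] world z 0.07796568034982462
holespot [ 0.0848 -0.029  -0.0092] world z 0.0775110186613941
holespot [ 0.0815 -0.029  -0.0101] world z 0.07842029688638927
40 [107  99 105 103  90  40  39  43  40  35  41  47  39  45  39  37  44  99]
41 [103 104  99 103  93  47  44  40  42  42  42  40  40  43  41  33  40  94]
42 [101 104 101 103  96  47  36  42  43  42  41  44  37  32  44  38  43  82]
43 [101 103  99 106 101  51  40  38  42  37  40  42  41  39  42  36  38  79]
44 [103 103 104 102 105  47  33  34  46  41  43  41  43  38  44  36  44  80]
45 [102 101 100  98 100  46  32  40  58  46  44  44  39  35  43  34  40  78]
46 [103 103 101 103 104  49  39  48  89  66  47  44  49  41  38  39  37  74]
47 [ 99 101 101 104 106  44  30  40  96  89  61  50  44  43  39  40  33  65]
48 [100 101 100 105 108  47  26  43 102 100  65  60  48  43  40  38  39  6
[... 611 characters left out ...]
36  47]
57 [ 99 100 101  99 106  48  32  34  50 103  56  44  52  50  38  36  42  46]
58 [ 98 101 101  98 101  47  40  42  40  96  57  48  46  38  42  44  32  41]
59 [ 99 101  96 102 103  48  37  38  41  77  46  47  52  43  44  38  35  44]
60 [100  97  97 104 108  48  34  37  34  57  52  47  48  36  39  36  42  41]
61 [ 98 100 102 106 106  47  36  35  38  49  47  41  46  38  47  39  39  34]
62 [102  99 103 106 107  53  34  40  40  39  38  48  42  43  37  43  34  44]
63 [102 104 105 110 108  55  39  42  37  43  43  38  46  41  40  44  37  43]
64 [104 108 104 103 109  59  41  37  41  40  35  42  45  41  32  39  40  40]
65 [106 105 106 108 104  57  41  38  41  40  46  43  41  29  45  38  38  40]
```

```bash
python3 - <<'E'
from h import *
np.set_printoptions(precision=1,suppress=True)
s,d,t=pickle.load(open("pics/w4.pkl","rb"))
Tc=np.linalg.inv(d["T_tool_cam"])
def pr(p):
    c=Tc@np.r_[p,1];c[2]*=1.0;q=d["K"]@c[:3];return q[:2]/q[2]
img=cv2.resize(d["img"][0:100,212:312,::-1],None,fx=6,fy=6,interpolation=cv2.INTER_NEAREST)
for c in((.0853,-.0292,-.0057),):
  for r in(.00375,.0048):
    pts=np.array([pr(np.array(c)+[r*np.cos(a),0,r*np.sin(a)]) for a in np.linspace(0,2*np.pi,24)])
    print(pts[:,0].min(),pts[:,0].max(),pts[:,1].min(),pts[:,1].max())
    cv2.polylines(img,[np.int32((pts-[212,0]+.5)*6)],True,(0,255,0) if r<.004 else (0,0,255),1)
for x in(.0853-.0095,.0853+.0095):
    p=[pr(np.array([x,-.0292,z])) for z in(-.0152,.02)]
    cv2.polylines(img,[np.int32((np.array(p)-[212,0]+.5)*6)],False,(255,0,0),1)
cv2.imwrite("pics/c5.png",img)
E
```

```text
231.84882099584595 236.28035186740243 36.00708089909683 57.89403957943855
231.18572709640225 236.8611572342796 32.85665749039393 60.888376406664854
```

View pics/c5.png

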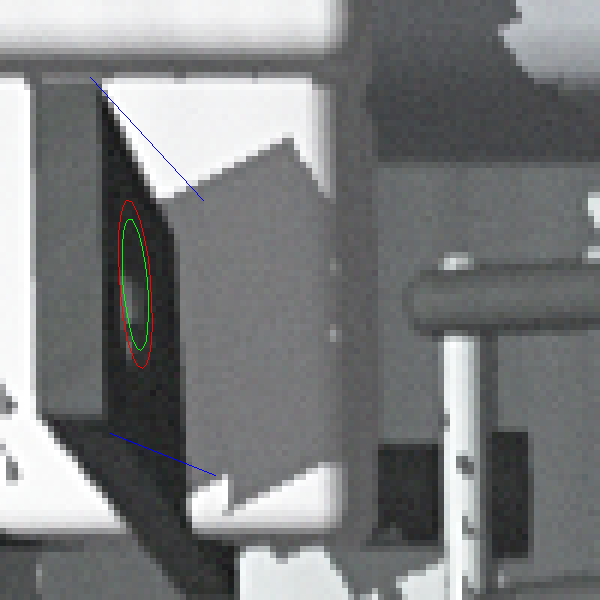

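Emit:
send_rows:
  plan:
    - [0.0, [0.0008, -0.005, 0], [0, 0, 0]]
    - [0.0, [0.0008, -0.01, 0], [0, 0, 0]]
    - [0.0, [0.0008, -0.013, 0], [0, 0, 0]]
    - [0.0, [0.0008, -0.015, 0], [0, 0, 0]]
    - [0.0, [0.0008, -0.017, 0], [0, 0, 0]]
    - [0.0, [0.0008, -0.018, 0], [0, 0, 0]]
    - [0.0, [0.0008, -0.019, 0], [0, 0, 0]]
    - [0.0, [0.0008, -0.02, 0], [0, 0, 0]]

```text
t: 9.65
eef_pos: [0.5897, -0.0665, 0.0688]
eef_rot: [[-0.41, -0.912, 0.001], [-0.912, 0.41, 0.0], [-0.001, -0.0, -1.0]]
ft_force: [0.6, -0.6, 0.4]
opening: 0.0175
```

```bash
python3 go.py 65.8 -0.5 0 0; python3 - <<'E'
from station import robot,optics
from h import *
s,d=wrist(optics,robot);cv2.imwrite("pics/w6.png",d["img"][:,:,::-1]);pickle.dump((s,d),open("pics/w6.pkl","wb"))
E
```

```text
9.65 [ 0.5897 -0.0665  0.0688] [ 0.5928 -0.645   0.3522] 0.017539113692978368 [ 0.6287  0.8531 -0.855   1.7604  0.7994  0.9148  2.1407]
[ 0.0002 -0.0097  0.0006] [-0.0003  0.0006  0.0001]
```

Emit:
send_rows:
  plan:
    - [0.0, [0.0002, -0.0015, 0.0004], [0, 0, 0]]
    - [0.0, [0.0002, -0.003, 0.0004], [0, 0, 0]]
    - [0.0, [0.0002, -0.0045, 0.0004], [0, 0, 0]]
    - [0.0, [0.0002, -0.006, 0.0004], [0, 0, 0]]
    - [0.0, [0.0002, -0.0075, 0.0004], [0, 0, 0]]
    - [0.0, [0.0002, -0.009, 0.0004], [0, 0, 0]]
    - [0.0, [0.0002, -0.0105, 0.0004], [0, 0, 0]]
    - [0.0, [0.0002, -0.0105, 0.0004], [0, 0, 0]]

```text
t: 10.5
eef_pos: [0.5996, -0.0711, 0.0685]
eef_rot: [[-0.41, -0.912, 0.001], [-0.912, 0.41, 0.001], [-0.001, -0.001, -1.0]]
ft_force: [-0.3, 0.1, -1.1]
opening: 0.0173
```

```bash
python3 go.py 65.8 -0.5 0 0; python3 - <<'E'
from station import robot,optics
from h import *
s,d=wrist(optics,robot);pickle.dump((s,d),open("pics/w7.pkl","wb"))
A=cv2.resize(d["img"][0:120,250:390,::-1],None,fx=4,fy=4,interpolation=cv2.INTER_CUBIC)
cv2.imwrite("pics/w7.png",A)
E
```

```text
10.5 [ 0.5996 -0.0711  0.0685] [-0.2978  0.1405 -1.1142] 0.017312049584395712 [ 0.6265  0.8658 -0.8525  1.7328  0.7983  0.9272  2.1563]
[0.0001 0.0011 0.0003] [-0.0006  0.001  -0.0002]
```

View pics/w7.png

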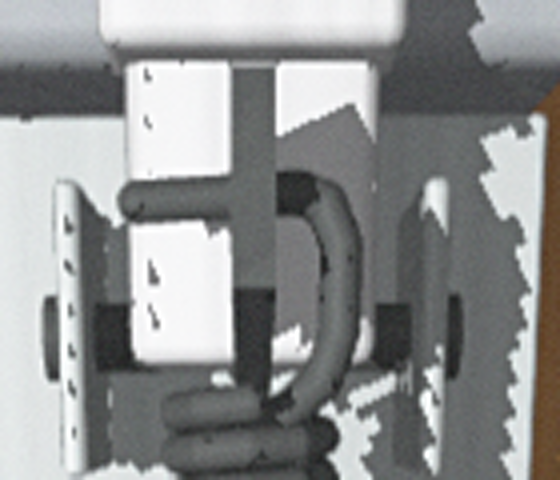

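The hook is clearly through the ear: its tip shows at crop (120,197) on the far side of the plate and its leg at (340,270). It is centred, with almost no force. Next is the level pull to swing the arm up.

Emit:
send_rows:
  plan:
    - [0.0, [-0.001, 0.001, 0.0003], [0, 0, 0]]
    - [0.0, [-0.003, 0.001, 0.0003], [0, 0, 0]]
    - [0.0, [-0.005, 0.001, 0], [0, 0, 0]]
    - [0.0, [-0.008, 0.001, 0], [0, 0, 0]]
    - [0.0, [-0.011, 0.001, 0], [0, 0, 0]]
    - [0.0, [-0.014, 0.001, 0], [0, 0, 0]]
    - [0.0, [-0.017, 0.001, 0], [0, 0, 0]]
    - [0.0, [-0.02, 0.001, 0], [0, 0, 0]]
    - [0.0, [-0.022, 0.001, 0], [0, 0, 0]]
    - [0.0, [-0.022, 0.001, 0], [0, 0, 0]]

```text
t: 11.55
eef_pos: [0.6063, -0.0538, 0.0677]
eef_rot: [[-0.412, -0.911, -0.003], [-0.911, 0.412, -0.004], [0.005, 0.001, -1.0]]
ft_force: [-3.3, -6.6, -1.5]
opening: 0.0176
```

```bash
python3 go.py 65.8 0 0 0; python3 - <<'E'
from station import robot,optics
from h import *
s,d=wrist(optics,robot);pickle.dump((s,d),open("pics/w8.pkl","wb"))
y=np.radians(65.8);print("along x force",s["ft_force"]@[np.cos(y),np.sin(y),0])
E
```

```text
11.55 [ 0.6063 -0.0538  0.0677] [-3.3313 -6.6332 -1.5164] 0.017614879795936737 [ 0.5876  0.8727 -0.848   1.717   0.7991  0.9384  2.1272]
[ 0.0181  0.0001 -0.0005] [ 0.0007 -0.0052 -0.0019]
along x force -7.415895229307682
```

```bash
python3 go.py 65.8 22 0 0.5 0.12
```

```text
11.6 [ 0.6064 -0.0537  0.0677] [-3.3367 -5.7738 -1.2078] 0.01778305558388166 [ 0.5877  0.8727 -0.8481  1.717   0.7989  0.9381  2.1273]
[-0.0038  0.0001 -0.0113] [ 0.0005 -0.1248 -0.002 ]
```

Emit:
send_rows:
  plan:
    - [0.0, [-0.004, 0, -0.002], [0, -0.025, 0]]
    - [0.0, [-0.005, 0, -0.004], [0, -0.05, 0]]
    - [0.0, [-0.006, 0, -0.006], [0, -0.075, 0]]
    - [0.0, [-0.007, 0, -0.009], [0, -0.1, 0]]
    - [0.0, [-0.0075, 0, -0.0113], [0, -0.125, 0]]
    - [0.0, [-0.0075, 0, -0.0113], [0, -0.125, 0]]
    - [0.0, [-0.0075, 0, -0.0113], [0, -0.125, 0]]

```text
t: 12.3
eef_pos: [0.6081, -0.0503, 0.078]
eef_rot: [[-0.411, -0.91, 0.046], [-0.904, 0.414, 0.105], [-0.114, 0.002, -0.993]]
ft_force: [-3.5, -7.7, -1.8]
opening: 0.0177
```

```bash
python3 go.py 65.8 22 0 0.5 0.12;python3 go.py 65.8 43.6 0 2.5 0.103; python3 - <<'E'
from station import robot,optics
from h import *
s,d=wrist(optics,robot);pickle.dump((s,d),open("pics/w9.pkl","wb"))
for f in("w3","w7","w8","w9"):
    g=pickle.load(open(f"pics/{f}.pkl","rb"))[1]["img"][205:255,300:324].mean((1,2));print(f,np.round(g).astype(int))
t=pickle.load(open("pics/w7.pkl","rb"))
# ear shift: correlate ear/hook patch between frames
E
```

```text
12.3 [ 0.6081 -0.0503  0.078 ] [-3.4604 -7.6801 -1.8133] 0.01765931944847214 [ 0.6883  0.8774 -0.9142  1.7409  0.7523  0.8697  2.1982]
[-0.0002  0.0004 -0.001 ] [ 0.0014 -0.0054 -0.0046]
12.3 [ 0.6081 -0.0503  0.078 ] [-3.4604 -7.6801 -1.8133] 0.01765931944847214 [ 0.6883  0.8774 -0.9142  1.7409  0.7523  0.8697  2.1982]
[-0.0217  0.0005  0.001 ] [ 0.0014  0.0116 -0.0046]
w3 [87 82 73 59 57 74 83 89 91 91 85 78 67 57 56 51 44 43 43 44 41 40 47 56
 56 54 54 53 60 74 83 87 87 86 87 87 87 87 86 87 86 87 87 87 87 86 87 87
 87 87]
w7 [ 50  48  46  46  46  47  48  49  50  50  48  48  45  46  46  48  49  50
  50  49  49  47  54  64  64  63  61  62  69  82  95  99  99  98  99  99
  99 100  99  99  99  99  99  99  99  98  99 100  98  98]
w8 [46 46 46 46 49 48 48 49 48 47 46 46 46 48 48 49 49 48 49 49 53 55 60 63
 62 61 60 62 70 85 96 98 98 98 97 98 98 97 98 99 98 97 97 98 97 97 97 97
 97 98]
w9 [ 50  49  50  50  51  52  50  51  52  49  49  48  49  49  49  51  51  52
  49  53  55  59  63  67  66  66  63  65  73  90 100 102 104 102 103 103
 103 103 103 103 103 102 102 103 103 102 103 103 103 102]
```

Emit:
send_rows:
  plan:
    - [0.0, [-0.005, 0.0005, -0.001], [0, -0.003, -0.005]]
    - [0.0, [-0.008, 0.0005, -0.001], [0, -0.001, -0.005]]
    - [0.0, [-0.011, 0.0005, -0.001], [0, 0.002, -0.005]]
    - [0.0, [-0.014, 0.0005, -0.001], [0, 0.004, -0.005]]
    - [0.0, [-0.017, 0.0005, -0.0005], [0, 0.006, -0.005]]
    - [0.0, [-0.019, 0.0005, 0], [0, 0.008, -0.005]]
    - [0.0, [-0.019, 0.0005, 0], [0, 0.008, -0.005]]
    - [0.0, [-0.019, 0.0005, 0], [0, 0.008, -0.005]]

```text
t: 13.15
eef_pos: [0.6134, -0.0379, 0.0783]
eef_rot: [[-0.41, -0.911, 0.037], [-0.907, 0.412, 0.09], [-0.097, 0.004, -0.995]]
ft_force: [-4.3, -10.3, -2.5]
opening: 0.0181
```

```bash
python3 go.py 65.8 43.6 0 2.5 0.103
```

```text
13.15 [ 0.6134 -0.0379  0.0783] [ -4.2677 -10.2924  -2.5024] 0.018084580470591558 [ 0.649   0.8788 -0.905   1.725   0.7561  0.8873  2.1735]
[-0.0083  0.0001 -0.0004] [ 0.0033 -0.0055 -0.0023]
```

Emit:
send_rows:
  grip_force: 60
  plan:
    - [0.0, [-0.006, 0, -0.001], [0.003, -0.005, -0.002]]
    - [0.0, [-0.008, 0, -0.0015], [0.003, -0.007, -0.002]]
    - [0.0, [-0.01, 0, -0.0015], [0.003, -0.009, -0.002]]
    - [0.0, [-0.012, 0, -0.0015], [0.003, -0.01, -0.002]]
    - [0.0, [-0.013, 0, -0.0015], [0.003, -0.01, -0.002]]
    - [0.0, [-0.013, 0, -0.0015], [0.003, -0.01, -0.002]]
    - [0.0, [-0.013, 0, -0.0015], [0.003, -0.01, -0.002]]

```text
t: 13.85
eef_pos: [0.616, -0.0327, 0.0787]
eef_rot: [[-0.412, -0.911, 0.037], [-0.906, 0.413, 0.089], [-0.096, 0.003, -0.995]]
ft_force: [-6.0, -12.9, -2.4]
opening: 0.0173
```

```bash
python3 go.py 65.8 43.6 0 2.5 0.103; python3 - <<'E'
from station import robot,optics
from h import *
np.set_printoptions(precision=4,suppress=True)
s,d=wrist(optics,robot);pickle.dump((s,d),open("pics/w10.pkl","wb"))
g=d["img"][205:255,300:324].mean((1,2));print(np.round(g).astype(int))
M=s["eef_rot"];eye=s["eef_pos"]+M@[-.0298,-.0003,-.0058];print("eye",eye,"stud est",.6289,-.0032)
t,u=optics.snapshot("top"),optics.snapshot("side")
a,b=proj(t,eye),proj(u,eye);print(a,b)
k=lambda d,c,w,h,f:cv2.resize(d["img"][int(c[1])-h:int(c[1])+h,int(c[0])-w:int(c[0])+w,::-1],None,fx=f,fy=f,interpolation=cv2.INTER_CUBIC)
w=cv2.resize(d["img"][200:365,230:390,::-1],None,fx=2.4,fy=2.4)
A=np.hstack([k(t,a,20,15,10),k(u,b,20,15,10)])
B=np.hstack([w[:290],cv2.resize(u["img"][130:230,290:430,::-1],(800-w.shape[1],290),interpolation=cv2.INTER_CUBIC)])
cv2.imwrite("pics/f.png",np.vstack([A,B]));pickle.dump((s,d,t,u),open("pics/f.pkl","wb"))
E
```

```text
13.85 [ 0.616  -0.0327  0.0787] [ -6.0015 -12.9103  -2.423 ] 0.01728804331999025 [ 0.6369  0.8796 -0.9034  1.7195  0.7562  0.8899  2.1636]
[-0.0025  0.0003 -0.0005] [ 0.0027 -0.0069 -0.0041]
[ 51  51  51  57  65  68  61  51  50  52  51  53  51  52  51  53  59  62
  61  59  62  70  68  67  66  65  65  70  86 101 104 106 105 104 105 105
 105 107 105 104 105 105 105 105 104 105 105 105 104 106]
eye [ 0.6283 -0.0063  0.0873] stud est 0.6289 -0.0032
[342.0808 164.8637] [307.6306 173.6005]
```

Emit:
send_rows:
  plan:
    - [0.0, [-0.0075, 0.0003, -0.002], [0.003, -0.012, -0.004]]
    - [0.0, [-0.009, 0.0003, -0.0025], [0.003, -0.014, -0.004]]
    - [0.0, [-0.01, 0.0003, -0.0025], [0.003, -0.014, -0.004]]
    - [0.0, [-0.01, 0.0003, -0.0025], [0.003, -0.014, -0.004]]
    - [0.0, [-0.01, 0.0003, -0.0025], [0.003, -0.014, -0.004]]

```text
t: 14.5
eef_pos: [0.6168, -0.0307, 0.0795]
eef_rot: [[-0.412, -0.91, 0.038], [-0.906, 0.414, 0.09], [-0.098, 0.003, -0.995]]
ft_force: [-4.8, -13.9, -2.7]
opening: 0.0175
```

```bash
cat > f.py <<'E'
from station import robot,optics
from h import *
np.set_printoptions(precision=4,suppress=True)
s,d=wrist(optics,robot)
g=d["img"][225:240,300:324].mean((1,2));print(np.round(g).astype(int))
M=s["eef_rot"];eye=s["eef_pos"]+M@[-.0298,-.0003,-.0058];y=np.radians(65.9);x=np.array([np.cos(y),np.sin(y)]);e=eye[:2]-[.6289,-.0032]
print("eye",eye,"rel stud",e@x,e@[-x[1],x[0]])
t,u=optics.snapshot("top"),optics.snapshot("side")
a,b=proj(t,eye),proj(u,eye);print(a,b)
k=lambda d,c,w,h,f:cv2.resize(d["img"][int(c[1])-h:int(c[1])+h,int(c[0])-w:int(c[0])+w,::-1],None,fx=f,fy=f,interpolation=cv2.INTER_CUBIC)
w=cv2.resize(d["img"][200:365,230:390,::-1],None,fx=2.4,fy=2.4)
A=np.hstack([k(t,a,20,15,10),k(u,b,20,15,10)])
B=np.hstack([w[:290],cv2.resize(u["img"][130:230,290:430,::-1],(800-w.shape[1],290),interpolation=cv2.INTER_CUBIC)])
cv2.imwrite("pics/f.png",np.vstack([A,B]));pickle.dump((s,d,t,u),open("pics/f.pkl","wb"))
E
python3 go.py 65.8 43.6 0 2.5 0.103;python3 f.py
```

```text
14.5 [ 0.6168 -0.0307  0.0795] [ -4.7616 -13.9119  -2.7392] 0.017499139158858236 [ 0.6349  0.8793 -0.9046  1.7184  0.755   0.8897  2.1619]
[-0.0003  0.0003  0.0001] [ 0.0023 -0.005  -0.0043]
[ 64  67  66  67  67  66  65  72  89 102 106 106 106 106 106]
eye [ 0.6291 -0.0044  0.0882] rel stud -0.0009600124335274011 -0.0006963623277618016
[341.3063 164.4215] [306.8846 173.4746]
```

View pics/f.png

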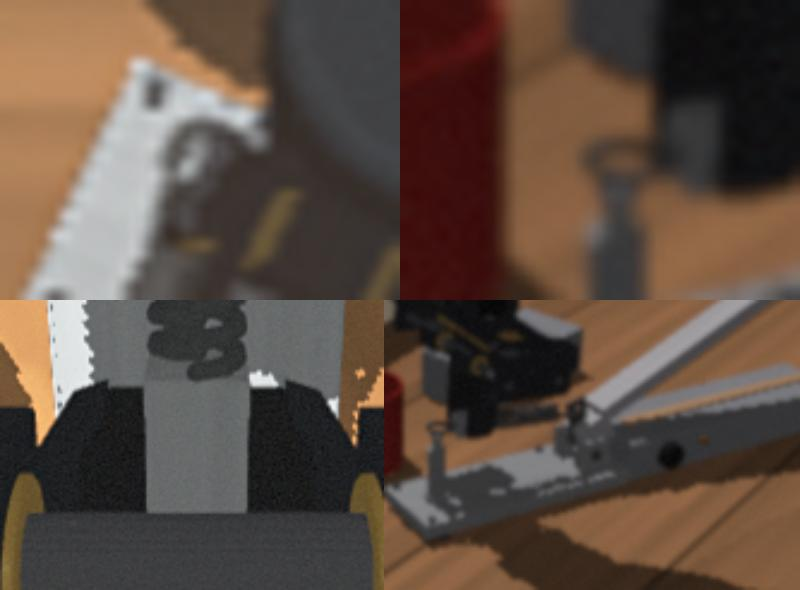

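Emit:
send_rows:
  plan:
    - [0.0, [-0.0085, 0.0005, -0.001], [0.002, -0.009, -0.004]]
    - [0.0, [-0.0095, 0.0005, -0.001], [0.002, -0.009, -0.004]]
    - [0.0, [-0.0098, 0.0005, -0.001], [0.002, -0.009, -0.004]]
    - [0.0, [-0.0098, 0.0005, -0.001], [0.002, -0.009, -0.004]]

```text
t: 15.05
eef_pos: [0.6175, -0.0291, 0.0789]
eef_rot: [[-0.412, -0.91, 0.036], [-0.906, 0.414, 0.087], [-0.094, 0.003, -0.996]]
ft_force: [-6.2, -14.2, -3.1]
opening: 0.0172
```

```bash
python3 f.py; python3 - <<'E'
from station import robot
from h import *
s=robot.state();y=np.radians(65.8);print(s["t"],s["ft_force"],s["ft_force"]@[np.cos(y),np.sin(y),0])
a,b=[pickle.load(open("pics/f.pkl","rb"))[i]["img"] for i in(2,3)]
print(cv2.cvtColor(b,cv2.COLOR_RGB2GRAY)[166:184,298:320])
E
```

```text
[ 64  67  65  66  66  66  65  71  88 102 105 105 106 105 105]
eye [ 0.6298 -0.0027  0.0875] rel stud 0.0008421954803490381 -0.0006511350416857131
[340.6098 164.2191] [306.2522 173.9006]
15.2 [ -5.27870318 -14.38687674  -2.59378388] -15.286421708586706
[[ 88  93  97  98  99  99 100 100  95  90  78  69  53  29  14  12  14  13
   14  15  14  16]
 [ 96  99  98 100  99 100 101 101 101  99  94  86  63  32  18  19  21  23
   21  19  15  13]
 [ 98  99  99 100 100 101 101  99 101 101 100  91  64  34  29  31  39  43
   40  28  18  16]
 [ 98  99 100 101 101 100 100 100 102 102 101  91  62  40  43  47  52  57
   48  34  18  14]
 [100 100 100 101 100 100 100 100 101 101 100  90  66  45  53  56  56  57
   49  36  19  15]
 [101 100 100 100 100 100  98  95  91  90  91  87  71  49  51  55  57  56
   50  32  16  16]
 [ 99  99  99 100 100  97  91  79  72  70  73  74  65  45  47  53  56  59
   50  31  19  15]
 [101 100 100 101 100  91  75  64  66  68  70  66  53  36  39  50  55  58
   51  33  17  16]
 [101 101 101 101  98  86  67  63  74  83  83  77  60  40  40  49  56  58
   51  29  17  16]
 [101 103 103 103 101  90  72  65  70  76  78  74  63  52  53  55  56  57
   49  26  15  16]
 [102 103 104 104 104  99  89  74  63  58  58  59  66  74  75  67  61  58
   50  30  18  19]
 [103 104 105 106 106 106 102  89  69  59  60  69  84  95  93  83  72  68
   64  49  41  40]
 [104 106 106 107 107 107 107  99  78  63  63  77  93 100  99  96  90  88
   87  80  77  78]
 [107 106 108 108 108 108 109 104  84  64  65  76  93  99 103 103 104 103
  105 105 106 106]
 [106 108 108 109 108 107 110 106  85  65  60  68  85 101 104 107 108 109
  111 112 113 114]
 [108 108 108 107 107 105 104  95  76  62  57  61  79 100 107 110 110 112
  113 113 114 113]
 [107 109 107 105 103  99  89  74  62  57  56  59  78 102 110 112 112 113
  114 114 113 111]
 [102 105 105 103 100  98  85  64  57  56  57  60  79 104 111 114 114 114
  113 113 111 108]]
```

Emit:
send_rows:
  plan:
    - [0.0, [-0.0082, 0.0008, 0.001], [0.002, 0.005, -0.003]]
    - [0.0, [-0.0082, 0.0008, 0.002], [0.002, 0.015, -0.003]]
    - [0.0, [-0.008, 0.0008, 0.0035], [0.002, 0.025, -0.003]]
    - [0.0, [-0.008, 0.0008, 0.005], [0.002, 0.035, -0.003]]
    - [0.0, [-0.0078, 0.0008, 0.006], [0.002, 0.04, -0.003]]

```text
t: 15.7
eef_pos: [0.6177, -0.0287, 0.0717]
eef_rot: [[-0.415, -0.91, 0.015], [-0.909, 0.415, 0.038], [-0.041, 0.003, -0.999]]
ft_force: [-5.7, -14.2, 0.8]
opening: 0.0177
```

```bash
python3 f.py; python3 go.py 65.8 0 0 0
```

```text
[ 60  68  66  65  65  64  63  67  79  96 102 103 104 102 103]
eye [ 0.6302 -0.0019  0.0787] rel stud 0.0017029291138578333 -0.000700197502619994
[340.0894 165.0342] [305.9165 177.1303]
15.85 [ 0.6177 -0.0288  0.0718] [ -5.3121 -14.5505   0.7176] 0.017608064889002847 [ 0.5782  0.8824 -0.8694  1.702   0.7783  0.9216  2.1214]
[0.0457 0.     0.0017] [ 0.0024  0.0412 -0.0056]
```

Emit:
send_rows:
  plan:
    - [0.0, [-0.0078, 0.0006, 0.001], [0.002, 0.01, -0.003]]
    - [0.0, [-0.0078, 0.0006, 0.002], [0.002, 0.02, -0.003]]
    - [0.0, [-0.0076, 0.0006, 0.003], [0.002, 0.03, -0.003]]
    - [0.0, [-0.0074, 0.0006, 0.0036], [0.002, 0.036, -0.003]]
    - [0.0, [-0.0072, 0.0006, 0.0036], [0.002, 0.036, -0.003]]

```text
t: 16.35
eef_pos: [0.6177, -0.0291, 0.0668]
eef_rot: [[-0.416, -0.909, -0.005], [-0.909, 0.416, -0.006], [0.008, 0.002, -1.0]]
ft_force: [-5.7, -15.4, 0.7]
opening: 0.0174
```

```bash
python3 f.py; python3 go.py 65.8 0 0 0;python3 - <<'E'
from h import *
b=pickle.load(open("pics/f.pkl","rb"))[3]["img"]
print(cv2.cvtColor(b,cv2.COLOR_RGB2GRAY)[166:188,298:318])
E
```

```text
[ 58  66  63  62  64  63  62  66  78  94 100 101 101 100 100]
eye [ 0.6304 -0.0021  0.0723] rel stud 0.001593685314452012 -0.0008984509362452795
[340.0132 165.68  ] [305.9018 179.3648]
16.5 [ 0.6176 -0.0294  0.0668] [ -6.6663 -14.2965   0.4952] 0.017059981125711495 [ 0.5354  0.8851 -0.842   1.6882  0.7956  0.9526  2.0925]
[ 0.045   0.0002 -0.0011] [ 0.0022 -0.0079 -0.0068]
[[ 88  94  96  98  98  99  99  99  95  89  74  54  29  16  18  16  14  14
   15  13]
 [ 95  98  98  99  99 100 100 101 101  98  91  74  40  15  13  15  15  14
   15  15]
 [ 98  99 100 100 100 101 101 101 101 100  97  83  46  16  16  16  15  16
   14  13]
 [ 98 100 101 100 101 100 101 100 100 102 100  86  46  19  15  15  12  14
   15  14]
 [ 99 100 100 101 101 100 101 102 102 102 100  86  46  16  15  14  13  13
   15  13]
 [100 100  99  99 101 101 101 102 103 104 102  87  47  18  12  16  14  17
   16  13]
 [100  99  99 100 100 101 103 103 105 104 103  89  50  21  17  21  25  27
   22  16]
 [100 100 101 101 102 102 103 104 104 104 103  90  54  30  32  36  40  39
   35  20]
 [101 101 101 103 104 103 105 104 100  97  9
[... 446 characters left out ...]
  56  53
   42  24]
 [107 106 108 107  98  78  65  64  61  56  52  47  44  49  56  55  56  54
   43  25]
 [108 108 108 106 100  83  65  57  54  51  44  43  55  74  78  70  64  61
   52  35]
 [107 108 108 105 101  92  73  55  46  47  46  49  71  97 101  91  82  79
   78  62]
 [102 106 105 102 100  95  81  60  54  55  53  60  79 104 111 106 103 101
  100  90]
 [ 88  97 101 100  99  95  85  65  57  56  57  59  80 106 113 114 111 110
  109 105]
 [ 65  83  94  98 100  98  86  65  55  57  57  62  80 106 114 114 112 111
  108 106]
 [ 48  63  82  94  99 101  88  66  57  57  57  60  82 106 113 111 110 107
  107 104]
 [ 43  50  64  80  93 100  91  67  57  57  56  60  81 106 112 111 107 105
  103  92]]
```

Emit:
send_rows:
  plan:
    - [0.0, [-0.006, 0.0004, -0.001], [0.002, -0.008, -0.006]]
    - [0.0, [-0.004, 0.0004, -0.001], [0.002, -0.008, -0.006]]
    - [0.0, [-0.002, 0.0004, -0.001], [0.002, -0.008, -0.006]]
    - [0.0, [0, 0.0004, -0.001], [0.002, -0.008, -0.006]]
    - [0.0, [0.002, 0.0004, -0.001], [0.002, -0.008, -0.006]]
    - [0.0, [0.003, 0.0004, -0.001], [0.002, -0.008, -0.006]]
    - [0.0, [0.003, 0.0004, -0.001], [0.002, -0.008, -0.006]]

```text
t: 17.2
eef_pos: [0.6156, -0.0331, 0.0674]
eef_rot: [[-0.411, -0.911, -0.001], [-0.911, 0.411, -0.001], [0.002, 0.001, -1.0]]
ft_force: [-1.0, -4.5, -1.6]
opening: 0.0174
```

```bash
python3 f.py; python3 go.py 65.8 0 0 0
```

```text
[ 57  62  65  63  64  63  62  63  73  91 100 100 101  99 100]
eye [ 0.6282 -0.0061  0.0731] rel stud -0.002914400720982358 -0.0004929855067911267
[341.6218 166.4727] [307.5701 178.7376]
17.35 [ 0.6156 -0.033   0.0676] [-1.5878 -6.0151 -1.8891] 0.017468917785489545 [ 0.5483  0.8816 -0.8461  1.6963  0.7956  0.9454  2.1037]
[ 0.0409  0.     -0.0005] [ 0.0006 -0.0021 -0.0013]
```

Emit:
send_rows:
  plan:
    - [0.0, [0.002, 0, -0.0005], [0, 0, 0]]
    - [0.0, [0.0025, 0, -0.0005], [0, 0, 0]]
    - [0.024, [0.0025, 0, -0.0005], [0, 0, 0]]
    - [0.03, [0.0025, 0, -0.0005], [0, 0, 0]]
    - [0.035, [0.0025, 0, -0.0005], [0, 0, 0]]
    - [0.035, [0.0025, 0, -0.0005], [0, 0, 0]]
    - [0.035, [0.0025, 0, -0.0005], [0, 0, 0]]

```text
t: 18.05
eef_pos: [0.6146, -0.0353, 0.0682]
eef_rot: [[-0.411, -0.912, -0.001], [-0.912, 0.411, -0.002], [0.002, 0.001, -1.0]]
ft_force: [-0.5, -0.1, -0.0]
opening: 0.0352
```

Emit:
send_rows:
  plan:
    - [0.035, [0, 0, -0.01], [0, 0, 0]]
    - [0.035, [0, 0, -0.02], [0, 0, 0]]
    - [0.035, [0, 0, -0.035], [0, 0, 0]]
    - [0.035, [0, 0, -0.055], [0, 0, 0]]
    - [0.035, [0, 0, -0.08], [0, 0, 0]]
    - [0.035, [0, 0, -0.12], [0, 0, 0]]
    - [0.035, [0, 0, -0.12], [0, 0, 0]]
    - [0.035, [0, 0, -0.12], [0, 0, 0]]

```text
t: 18.85
eef_pos: [0.6155, -0.0351, 0.1902]
eef_rot: [[-0.411, -0.911, 0.001], [-0.911, 0.411, -0.002], [0.001, -0.002, -1.0]]
ft_force: [0.8, 0.2, -0.5]
opening: 0.0348
```

```bash
python3 - <<'E'
from station import robot,optics
from h import *
np.set_printoptions(precision=4,suppress=True)
s,d=wrist(optics,robot);t,u=optics.snapshot("top"),optics.snapshot("side");pickle.dump((s,d,t,u),open("pics/g.pkl","wb"))
print(s["t"],s["eef_pos"],s["ft_force"],s["opening"])
g=cv2.cvtColor(u["img"],cv2.COLOR_RGB2GRAY);print(g[170:186,298:330])
cv2.imwrite("pics/g.png",np.hstack([cv2.resize(u["img"][130:230,290:430,::-1],(500,357)),cv2.resize(t["img"][140:230,320:410,::-1],(357,357))])[:,:800])
# bystanders: before/after difference
for n,b,c in(("top",t,(180,95,480,170)),("side",u,(150,135,360,280))):
    a=pickle.load(open(f"pics/{n}0.pkl","rb"))["img"];x,y,X,Y=c
    df=np.abs(a.astype(int)-b["img"]).max(2)
    for m,(p,q,r,w) in dict(jar=(283,100,310,135),mug=(340,100,373,140),cover=(408,108,477,155),driver=(185,138,253,165)).items():
        if n=="top":print(m,(df[q:w,p:r]>40).mean())
E
```

```text
18.85 [ 0.6155 -0.0351  0.1902] [ 0.8292  0.2477 -0.49  ] 0.03484644410083415
[[100 101 101 101 100 101 100 101 102 103 103 104 105 106 106 106 106 106
  102  93  79  69  62  62  56  51  45  41  39  38  38  37]
 [100 100 100  99 100 100 102 102 103 104 104 104 105 107 106 106 106 105
  103  93  84  75  66  65  56  52  47  40  35  33  32  32]
 [100 100  99 100 101 102 103 104 103 105 104 105 107 107 104  98  92  91
   88  78  69  62  60  59  56  55  52  45  37  31  33  34]
 [101 101 100 102 101 102 103 104 105 106 107 107 109 105 101  86  72  68
   66  60  58  56  56  57  57  56  56  54  48  44  39  42]
 [100 102 102 101 103 103 105 107 110 114 111 110 107 106  97  75  61  58
   56  57  56  57  58  57  57  60  57  56  54  55  45  45]
 [102 103 103 103 105 105 106 110 114 120 117 110 105 102  94  72  59  56
   56  57  58  57  59  57  59  59  57  56  54  52  47  48]
 [103 103 104 105 105 105 105 104 106 110 107  99  88  85  78  64  53  55
   57  59  58  59  59  59  60  58  58  56  51  47  49  54]
 [104 104 105 106 106 107 102  90  81  82  82  76  68  60  55  47  45  53
   58  59  59  59
[... 474 characters left out ...]
  64  48  49  52  64  83  92 101 103  93
   86  85  89  93  96  99 101 102 103 103 105 106 106 108]
 [108 107 107 106 103 100  97  85  64  53  54  58  75  99 107 110 112 109
  103 105 107 108 105 105 105 105 106 106 107 108 107 108]
 [101 105 105 103 101  97  87  71  58  57  57  60  79 104 112 113 114 113
  111 110 110 108 106 106 105 106 106 107 109 110 113 114]
 [ 88  98 101  99  99  95  85  66  57  56  58  60  81 105 113 113 113 113
  111 109 107 106 105 105 105 106 111 112 115 119 121 124]
 [ 65  82  94  99  99  97  86  66  57  57  57  60  82 106 113 113 112 109
  108 107 105 106 107 109 110 110 117 122 125 126 130 131]]
jar 0.0
mug 0.34015151515151515
cover 0.5525747764415665
driver 0.0
```

```bash
python3 - <<'E'
from station import robot
from h import *
s,d,t,u=pickle.load(open("pics/g.pkl","rb"));f=pickle.load(open("pics/f.pkl","rb"))[3]
a=pickle.load(open("pics/side0.pkl","rb"))["img"].astype(int)
for m,(p,q,r,w) in dict(mug=(262,150,300,192),cover=(300,133,360,170),jar=(222,165,260,215),driver=(150,233,238,275)).items():
    print(m,(np.abs(a[q:w,p:r]-u["img"][q:w,p:r]).max(2)>40).mean())
q=slice(125,165),slice(370,450)
print("arm vs grasp-held-up",(np.abs(f["img"][q].astype(int)-u["img"][q]).max(2)>30).mean(),"vs start",(np.abs(a[q]-u["img"][q]).max(2)>30).mean())
b=a[133:170,300:360];e=np.argwhere(np.abs(b-u["img"][133:170,300:360]).max(2)>40);print(e.min(0),e.max(0)) if len(e) else 0
# stud head edge and ring edge, side view, projected expected positions with the +1.3 px offset seen
print(proj(u,(.6289,-.0032,.0835)),proj(u,(.6289-.0035*.408,-.0032-.0035*.913,.074)))
E
```

```text
mug 0.0
cover 0.057207207207207206
jar 0.0
driver 0.0
arm vs grasp-held-up 0.0 vs start 0.4096875
[ 0 22] [36 59]
[306.66828832 175.37208293] [307.87489209 178.46300992]
```

```bash
python3 - <<'E'
from station import robot
print(robot.close_job())
E
```

```text
the job is handed in; nothing more can be done
None
```

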